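Screw down the blue jar lid and slide the jar back into its row

TASK

The amber jar with the blue lid has been left standing out on the front of the jar stand with its lid unscrewed. Screw its lid fully down, clockwise until it is home, and only then slide the jar into the empty bay of the stand, over the yellow slip, upright and right back against the rear rail so that it stands in line with the other two jars. Do not shift the other two jars or let the blue-lidded jar tip.

Things in the scene. Friction and masses are not known exactly. Their poses are not given: they have to be found in the camera images.
- jar: Squat amber glass jar with the blue lid, 84 mm across, wall straight from 3 to 50 mm high, 94 mm high over all with its lid home; about 0.8 kg. Origin: centre of its underside, z up. Too wide to grasp; it slides upright (about 5 N) when pushed low on its wall. Starts 125 to 150 mm in front of the row, on the same board. Its shoulder has two white marks, at its +x and -x.
- blue_lid (a joint): Turn of the blue screw lid on the jar: 0 rad = home against its stop, growing as it is unscrewed (anticlockwise from above), at most 3.14. Starts at 1 to 2 rad. Clockwise closes it; it sinks 1.6 mm per rad, turns stiffly (0.035 N m) and stays where it is left. Pushing the bar near its end takes about 1.5 N; pushing hard past the stop drags or tips the jar.
- lid_bar (a point): Middle of the bar grip across the top of the blue lid, on the lid's axis, 84 mm above the jar's underside with the lid home. Bar 62 mm long (this frame's x, towards the end with a white fleck), 14 thick (y), 18 high: its top is 9 mm above this point, the lid's flat top (67 mm across) 9 mm below. At home the bar lies in line with the white marks on the jar.
- rack: Jar stand fixed to the desk: plywood board 264 x 344 mm, 12 thick, on which the jars stand (z = 12 mm); at its back a rail 30 mm high above it; four tongues 18 high, 12 thick part three bays 92 mm wide, at y = -104, 0, +104 mm. Origin: desk level under a jar home in the middle bay. Rail face at x = +42 mm (away from the robot), tongue ends at -48, board front at -210. Jars slide in along +x.
- slip: Thin yellow paper slip, 50 x 66 mm, flat on the board in the one empty bay. Its origin is where the jar's centre belongs, the jar then touching the rear rail. Its x and y axes are parallel to the stand's (rack). It does not move, and a jar slides freely over it.
- white_jar: Another such jar, closed, with a white lid, 94 mm high over all, 84 mm across, loose in its bay. Leave it alone. Origin: centre of its underside.
- black_jar: Another such jar, closed, with a black lid, 94 mm high over all, 84 mm across, loose in its bay. Leave it alone. Origin: centre of its underside.
There are look-alikes about, which are no part of the job. Leave any purple or red look-alike of the jar alone.

How it is judged:
By the outcome, as a careful person would: the job done as asked, in the order asked, and still so for the second after the job is handed in, with the robot touching nothing.
It also fails if it takes over 67 s, if anything falls off the work surface, if the arm or the gripper's body presses on something with over 40 N, if the wrist force passes 120 N, or if a joint passes its speed limit or range.

ROBOT

A 6-joint arm with a two-finger parallel gripper is mounted at the origin on a cart in front of the work surface, level with it; the furniture and walls round the work are solid. World frame = base frame: x ahead of the robot, y to its left, z up, the work surface at z = 0. Lengths are in m, angles in degrees, forces in N, time in s.
With the tool pointing down it reaches from about 0.275 to 0.85 m from the base axis. Payload 5.2 kg.
Tool frame: the origin (TCP) lies midway between the tips of the shut fingers; the grasp point (between the pads) lies 19 mm behind it; z points along the fingers, y is the line along which they close (so a half turn about z gives the same grasp; the last joint's range is limited). The gripper opens to 85 mm and grips with 20 to 120 N. Pads are 22 mm wide; open, the fingers measure 114 mm over their backs; the gripper's body (76 mm by 85 mm) begins 54 mm behind the grasp point. The pads swing forward as they close: fully open they stand 13 mm farther back than shut.
Start: joints at [-83.984, 14.817, 87.949, -0, 77.235, -11.62], TCP at [0.167, -0.524, 0.231] pointing down, gripper open.
Joint ranges: [-179.93, 179.93], [-52.35, 119.4], [10.71, 147.94], [-69.91, 249.91], [12.55, 155.21], [-178.61, 178.61]. Speed limits (degrees/s): [147.25, 147.25, 180, 180, 180, 180].

INTERFACE

Orientations are given as [roll, pitch, yaw] about the fixed x, y, z axes, in that order (R = Rz(yaw) Ry(pitch) Rx(roll)).
In Python, from station import manip gives the robot as it stands.
- The arm moves only by the tool jog_arm, never from a script. Its argument "motion" is a list that holds one entry, the list of rows, each a list of 5 numbers: the finger opening in cm, from 0 to 8.54, then the shift along the tool's x, y, z in cm, then the turn about the tool's z in degrees. A call has 1 to 12 rows; each row is the pose to reach, as a shift and turn from the pose commanded when the call began, along the tool's axes at that moment; what a row does not reach only later rows make up. A row lasts 1/10 s, in which the tool goes at most 50 mm and 8.59 degrees, less where a joint would pass 70% of its speed; a pose out of reach is approached as far as the arm can. A call with a gripper value outside its range is refused whole. The fingers move at their own pace and stop on an object; "squeeze" is the grip in N (left out, the last holds). Time passes only in rows, so rows that repeat a pose let the fingers close. It gives the time, the measured TCP pose, the force, the opening and the grip force at its end, in the units of the state.
- manip.get_state(): the state, without advancing time (a new reading comes with each control period).
- manip.grab_frame(name): name is "scene" or "top"; returns the picture (420x560x3 uint8, blue, green, red); there is no depth.
- manip.camera_params(name): a dict with "camera_matrix" (3x3 intrinsics, pixels), "k1" (the pictures are not rectified: a ray, as slopes to the right and down, at radius r is drawn at 1 + k1 r^2 times it, then the intrinsics apply), "R" (3x3) and "t" (3): a world point X has camera coordinates R X + t. Camera axes: x right, y down, z forward; pixel columns grow to the right and rows downward; lengths in m; the calibration is good to about 2 mm. A picture is of the moment at which its call begins. camera_params takes no time and is no camera call.
- manip.close_job(): hands the job in; it is judged then, once.
The state is a dict: "time_s": time; "joints": joint angles; "qd": joint speeds; "joint_torque": joint torques, N m; "tcp_pos": TCP position; "tcp_rot": TCP orientation; "ft_force": force on the tool from outside, world axes, zero at the start; "wrist_torque": the same for the moment, N m; "finger_gap": finger opening in m; "grip_force": force on a finger pad.
Only numpy, scipy, OpenCV 4.12 (cv2) and the standard library are available. Lean on these libraries where they do the work, as an engineer would, in place of code of your own. Each camera call takes 0.05 s, during which the arm holds its last target. There are 200 camera calls.

## Working session

There is one attempt and no reset: what is moved stays moved. The work goes in short steps, Python scripts to look and compute and a tool call to move; the robot and the scene stay as the last step left them, time stands still between calls to the robot, and variables do not carry over. Pictures are saved under pics/ and viewed, at most 10 in all, crops included, and the job is handed in when it is done.

Besides the shell and the picture viewer there is one more tool, called after "Emit:" as a command line: name --argument value ..., lists and objects as JSON in quotes. jog_arm: Moves the arm, as the interface text tells. Its arguments: {"type":"object","properties":{"motion":{"type":"array"},"squeeze":{"type":"number"}},"required":["motion"]}

```bash
mkdir -p pics; ls; python3 - <<'E'
from station import manip
import cv2,numpy as np
for n in("scene","top"):
    cv2.imwrite(f"pics/{n}0.png",manip.grab_frame(n))
    p=manip.camera_params(n);print(n,p)
s=manip.get_state();print(s)
E
```

```text
pics
scene {'camera_matrix': array([[412.61875945,   0.        , 284.10008316],
       [  0.        , 412.61875945, 211.51682184],
       [  0.        ,   0.        ,   1.        ]]), 'k1': -0.05788923756689521, 'R': array([[ 0.82968246, -0.55792912, -0.01849616],
       [-0.38743958, -0.55166548, -0.73861747],
       [ 0.4018925 ,  0.61998411, -0.673871  ]]), 't': array([-0.55443366,  0.34577627,  0.58909859])}
top {'camera_matrix': array([[417.30300308,   0.        , 279.31100164],
       [  0.        , 417.30300308, 207.20185774],
       [  0.        ,   0.        ,   1.        ]]), 'k1': -0.05417557252466535, 'R': array([[ 0.013007  , -0.99943105, -0.03111908],
       [-0.98883796, -0.008237  , -0.14876706],
       [ 0.14842609,  0.03270674, -0.9883825 ]]), 't': array([0.0457915 , 0.66816346, 0.84829667])}
{'time_s': 0.1, 'joints': array([-8.39814588e+01,  1.48552978e+01,  8.80039382e+01, -1.44972482e-03,
        7.72350041e+01, -1.16206501e+01]), 'qd': array([-0.07956173, -0.05865213, -0.18279237,  0.02363614, -0.02084317,
        0.04512047]), 'joint_torque': array([ 1.86082856e-03, -4.46971107e+01, -2.91247988e+01, -1.72021782e-04,
        6.34016280e-03,  9.37812175e-07]), 'tcp_pos': array([ 0.1666159 , -0.52366334,  0.2305619 ]), 'tcp_rot': array([-1.79907407e+02, -1.75984699e-02,  1.76394986e+01]), 'ft_force': array([-0.40937793,  0.82692699,  0.09717096]), 'wrist_torque': array([-0.01938469, -0.01295898, -0.01067542]), 'grip_force': 0.0, 'finger_gap': 0.08564609372191592}
```

View pics/scene0.png

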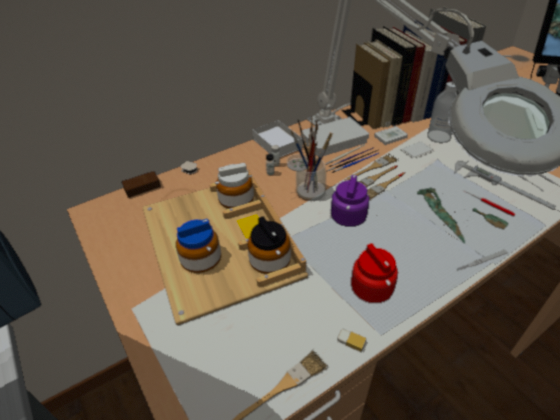

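View pics/top0.png

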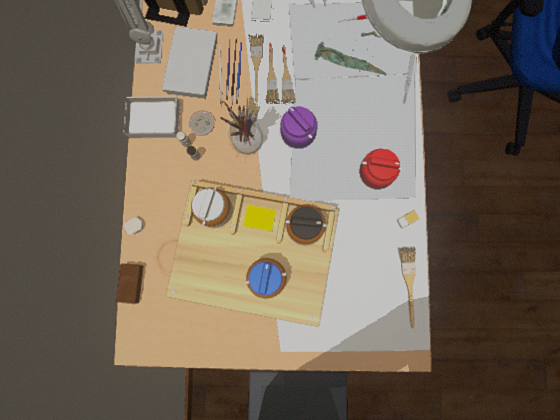

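The top view shows these candidates:
- blue-lidded jar at top (266,278), scene (198,245)
- purple look-alike at top (298,127)
- red look-alike at top (380,168)
- white jar at top (210,206)
- black jar at top (306,223)

The empty bay with the yellow slip is the middle one, at top (260,218). I choose the blue-lidded jar standing on the front of the board, and will check it in a close crop.

```bash
cat > h.py <<'E'
from station import manip
import cv2,numpy as np
def ray(n,uv):
    p=manip.camera_params(n);K=p["camera_matrix"]
    D=np.array([p["k1"],0,0,0,0.])
    q=cv2.undistortPoints(np.array(uv,float).reshape(-1,1,2),K,D).reshape(-1,2)
    d=np.c_[q,np.ones(len(q))]@p["R"]
    return -p["R"].T@p["t"],d
def onz(n,uv,z):
    c,d=ray(n,uv);return c+d*((z-c[2])/d[:,2])[:,None]
def tri(uv1,uv2):
    c1,d1=ray("scene",[uv1]);c2,d2=ray("top",[uv2])
    A=np.c_[d1[0],-d2[0]];s=np.linalg.lstsq(A,c2-c1,rcond=None)[0]
    a,b=c1+d1[0]*s[0],c2+d2[0]*s[1];return (a+b)/2,np.linalg.norm(a-b)
def big(m):
    c=max(cv2.findContours(m.astype(np.uint8),cv2.RETR_EXTERNAL,cv2.CHAIN_APPROX_NONE)[0],key=cv2.contourArea);return c.reshape(-1,2)
def blue(im,box):
    h=cv2.cvtColor(im,cv2.COLOR_BGR2HSV);m=(cv2.inRange(h,(100,110,50),(125,255,255))>0)
    b=np.zeros_like(m);x0,y0,x1,y1=box;b[y0:y1,x0:x1]=1;return m&b
def yellow(im,box):
    h=cv2.cvtColor(im,cv2.COLOR_BGR2HSV);m=(cv2.inRange(h,(25,200,120),(33,255,255))>0)
    b=np.zeros_like(m);x0,y0,x1,y1=box;b[y0:y1,x0:x1]=1;return m&b
E
python3 - <<'E'
from h import *
T=cv2.imread("pics/top0.png");S=cv2.imread("pics/scene0.png")
y=big(yellow(T,(230,195,290,240)));M=cv2.moments(y);yt=[M["m10"]/M["m00"],M["m01"]/M["m00"]]
W=onz("top",y,.012);r=cv2.minAreaRect((W[:,:2]*1000).astype(np.float32));print("slip top",yt,r,onz("top",[yt],.012))
y=big(yellow(S,(225,205,270,250)));M=cv2.moments(y);print("scene slip partially hidden",[M["m10"]/M["m00"],M["m01"]/M["m00"]])
b=big(blue(T,(240,250,295,305)));e=cv2.fitEllipse(b);print("blue top",e,len(b))
b2=big(blue(S,(165,210,230,270)));e2=cv2.fitEllipse(b2);print("blue scene",e2,tri(e2[0],e[0]))
W=onz("top",b,.09);print("lid@.09",cv2.minEnclosingCircle((W[:,:2]*1000).astype(np.float32)))
A=cv2.resize(T[240:310,230:300+5],None,fx=7,fy=7,interpolation=cv2.INTER_CUBIC)
B=cv2.resize(S[210:280,160:235],None,fx=5,fy=7,interpolation=cv2.INTER_CUBIC)[:, :270]
B=cv2.resize(S[212:276,165:230],None,fx=4,fy=4,interpolation=cv2.INTER_CUBIC)
c=np.zeros((490,800,3),np.uint8);c[:490,:525]=A;c[:256,530:790]=B;cv2.imwrite("pics/c1.png",c)
E
```

```text
slip top [259.0604651162791, 217.5903875968992] ((649.7052001953125, 99.44142150878906), (63.84355163574219, 47.08716583251953), 79.6114730834961) [[0.64950246 0.09935575 0.012     ]]
scene slip partially hidden [247.7208157524613, 223.99789029535864]
blue top ((264.7406311035156, 278.0691223144531), (31.481090545654297, 31.820823669433594), 152.05886840820312) 90
blue scene ((194.7076416015625, 233.5848846435547), (27.498088836669922, 35.172672271728516), 76.55233001708984) (array([0.51668444, 0.07986212, 0.08001677]), np.float64(0.0007346274800984068))
lid@.09 ((517.7755126953125, 79.05889892578125), 32.78453826904297)
```

View pics/c1.png

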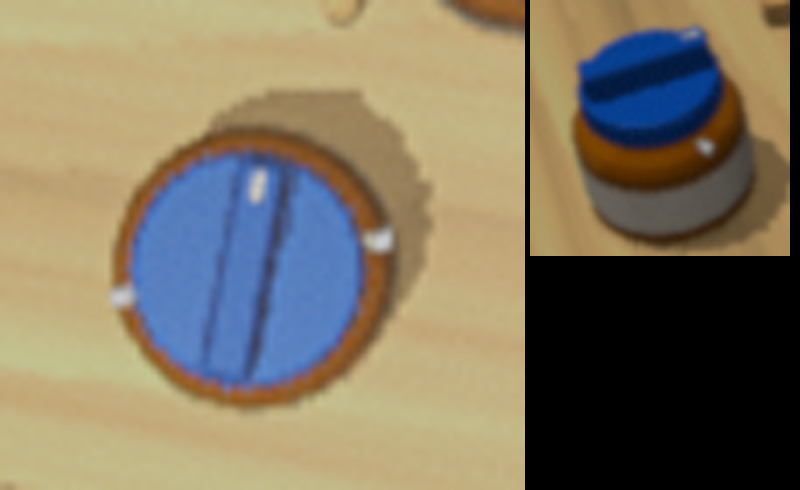

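The crop confirms it: blue lid on amber jar. White marks are at top (284,274) and (247,282), and the fleck is at (267,266), with the bar about 70° anticlockwise of the marks.

```bash
python3 - <<'E'
from h import *
T=cv2.imread("pics/top0.png")
o=lambda x,y:[230+(x+.5)/7-.5,240+(y+.5)/7-.5]
f=o(258,185);print("fleck tri (bar top)",tri([165+160/4-.4,212+35/4-.4],f),"rightmark tri",tri([165+(705-530)/4-.4,212+147/4-.4],o(379,240)))
ang=lambda a:np.degrees(np.arctan2(a[1],a[0]))
B=onz("top",[o(261,168),o(229,375)],.107);print("bar",ang(B[0]-B[1]),B.mean(0))
Mk=onz("top",[o(379,240),o(122,297)],.072);print("marks",ang(Mk[0]-Mk[1]),Mk.mean(0))
# brown+blue silhouette
E=onz("top",[[168,296.5],[319,324.5],[195,182],[338,207]],.012);print("front edge",ang(E[0]-E[1]));print("back", ang(E[2]-E[3]))
for n,c in(("white",(210,206)),("black",(306,223))):print(n,onz("top",[c],.1))
h=cv2.cvtColor(T,cv2.COLOR_BGR2HSV);b=np.zeros(h.shape[:2],np.uint8)
# bar-edge check: dark slits in lid
E
```

```text
fleck tri (bar top) (array([0.5404334 , 0.07540198, 0.10585282]), np.float64(0.0017401626095522246)) rightmark tri (array([0.52532433, 0.04167085, 0.06702358]), np.float64(0.0012742018791388479))
bar -7.893247802455157 [0.51712314 0.07829144 0.107     ]
marks -76.823307670397 [0.51715943 0.07902086 0.072     ]
front edge 80.7813923802614
back 80.3771631465593
white [[0.66154067 0.19344642 0.1       ]]
black [[ 0.62841665 -0.00305577  0.1       ]]
```

Emit:
jog_arm --motion '[[[8.5, 4, 2, 0, -8], [8.5, 8, 4, 0, -16], [8.5, 12, 6, 0, -24], [8.5, 16, 8, 0, -32], [8.5, 20, -10, 0, -40], [8.5, 24, -14, 0, -48], [8.5, 28, -18, 0, -56], [8.5, 32, -22, 0, -64], [8.5, 36, -28, 0, -72], [8.5, 42, -34, 0, -80], [8.5, 48, -42, 0, -88], [8.5, 51.6, -46.9, 0, -96]]]'

```text
time_s: 1.3
tcp_pos: [0.43, -0.1637, 0.2312]
tcp_rot: [-180.0, -0.0, 113.9]
ft_force: [0.7, 0.1, -0.7]
finger_gap: 0.085
grip_force: 0.0
```

Emit:
jog_arm --motion '[[[6, 4, 4, 0, -8], [6, 7, 7, 0, -16], [5, 10, 10, 1, -24], [5, 13, 13, 2, -32], [5, 16, 16, 3, -40], [5, 18.8, 17.7, 4, -48], [5, 18.8, 17.7, 4, -56], [5, 18.8, 17.7, 4, -58.4], [5, 18.8, 17.7, 4, -58.4], [5, 18.8, 17.7, 4, -58.4]]]'

```text
time_s: 2.3
tcp_pos: [0.5166, 0.0775, 0.1911]
tcp_rot: [-180.0, -0.0, 172.0]
ft_force: [-0.5, 0.4, -0.9]
finger_gap: 0.0499
grip_force: 0.0
```

Emit:
jog_arm --motion '[[[4, 0, 0.1, 2.5, 0], [4, 0, 0.1, 5, 0], [4, 0, 0.1, 7, 0], [4, 0, 0.1, 8.5, 0], [4, 0, 0.1, 9.3, 0], [4, 0, 0.1, 9.7, 0], [4, 0, 0.1, 9.7, 0], [4, 0, 0.1, 9.7, 0]]]'

```text
time_s: 3.1
tcp_pos: [0.5175, 0.0784, 0.095]
tcp_rot: [180.0, 0.1, 172.0]
ft_force: [0.2, -0.7, 1.3]
finger_gap: 0.0399
grip_force: 0.0
```

```bash
python3 - <<'E'
from h import *
S=manip.grab_frame("scene")
cv2.imwrite("pics/c2.png",cv2.resize(S[170:290,140:260],None,fx=5,fy=5,interpolation=cv2.INTER_CUBIC))
E
```

```text
(no output)
```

View pics/c2.png

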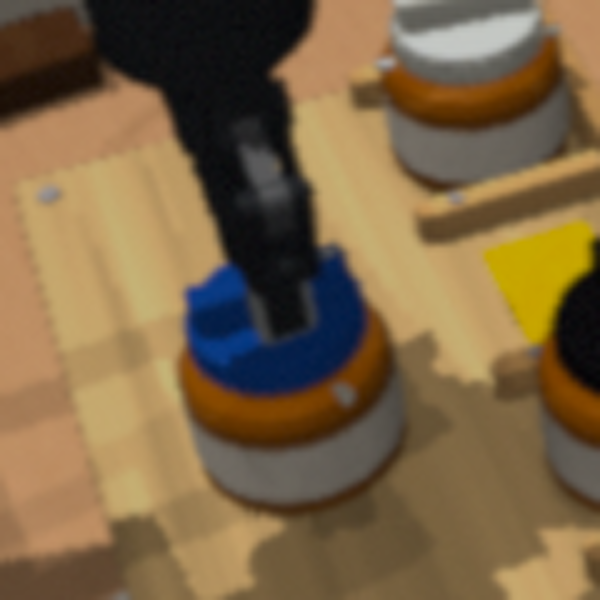

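The crop shows the fingers straddling the bar near its middle (crop 280,330), so I close on it.

Emit:
jog_arm --motion '[[[2, 0, 0, 0, 0], [1, 0, 0, 0, 0], [1, 0, 0, 0, 0], [1, 0, 0, 0, 0], [1, 0, 0, 0, 0], [1, 0, 0, 0, 0]]]' --squeeze 25

```text
time_s: 3.75
tcp_pos: [0.5173, 0.0782, 0.0949]
tcp_rot: [-180.0, 0.1, 172.0]
ft_force: [-1.1, -3.5, 5.9]
finger_gap: 0.0131
grip_force: 28.4
```

Emit:
jog_arm --motion '[[[1, 0, 0, 0.02, 6], [1, 0, 0, 0.03, 12], [1, 0, 0, 0.05, 18], [1, 0, 0, 0.07, 24], [1, 0, 0, 0.08, 30], [1, 0, 0, 0.1, 36], [1, 0, 0, 0.12, 42], [1, 0, 0, 0.13, 48], [1, 0, 0, 0.15, 54], [1, 0, 0, 0.17, 60], [1, 0, 0, 0.17, 60]]]'

```text
time_s: 4.85
tcp_pos: [0.5175, 0.0783, 0.0933]
tcp_rot: [179.9, 0.0, 111.9]
ft_force: [-0.4, -2.6, 5.5]
finger_gap: 0.0133
grip_force: 28.4
```

```bash
python3 - <<'E'
from h import *
s=manip.get_state();print(s["wrist_torque"],s["ft_force"],s["tcp_rot"])
E
```

```text
[-0.2679181   0.08870973 -0.05675231] [-0.43743475 -2.57574635  5.4655868 ] [1.79925473e+02 4.49344981e-02 1.11865244e+02]
```

Emit:
jog_arm --motion '[[[1, 0, 0, 0.01, 2], [1, 0, 0, 0.01, 4], [1, 0, 0, 0.02, 6], [1, 0, 0, 0.02, 6]]]'

```text
time_s: 5.25
tcp_pos: [0.5175, 0.0783, 0.0931]
tcp_rot: [179.9, 0.0, 106.0]
ft_force: [-0.8, -1.4, 5.5]
finger_gap: 0.0134
grip_force: 28.4
```

```bash
python3 - <<'E'
from h import *
s=manip.get_state();print(s["wrist_torque"],s["ft_force"],s["tcp_rot"])
E
```

```text
[-0.29036379  0.13005003 -0.04875749] [-0.80306357 -1.35119356  5.47489936] [1.79918750e+02 3.85132590e-02 1.05979253e+02]
```

Emit:
jog_arm --motion '[[[1, 0, 0, 0, 1.5], [1, 0, 0, 0.01, 3], [1, 0, 0, 0.01, 3]]]'

```text
time_s: 5.55
tcp_pos: [0.5176, 0.0783, 0.093]
tcp_rot: [179.9, 0.0, 103.0]
ft_force: [-1.3, -2.2, 5.9]
finger_gap: 0.0129
grip_force: 28.4
```

```bash
python3 - <<'E'
from h import *
s=manip.get_state();print(s["wrist_torque"],s["ft_force"],s["tcp_rot"])
E
```

```text
[-0.22268623  0.10165729  0.07189943] [-1.28440569 -2.22247298  5.93919241] [1.79913881e+02 3.92476866e-02 1.03009397e+02]
```

Emit:
jog_arm --motion '[[[1, 0, 0, 0, 1], [1, 0, 0, 0, 2], [1, 0, 0, 0, 2]]]'

```text
time_s: 5.85
tcp_pos: [0.5176, 0.0785, 0.093]
tcp_rot: [179.9, 0.0, 101.0]
ft_force: [-0.1, -0.1, 4.8]
finger_gap: 0.0132
grip_force: 28.3
```

```bash
python3 - <<'E'
from h import *
s=manip.get_state();print(s["wrist_torque"],s["ft_force"],s["tcp_rot"])
E
```

```text
[-0.12423267  0.09422079  0.21326139] [-0.06344343 -0.10198754  4.77906387] [1.79900932e+02 2.64221910e-02 1.01028153e+02]
```

Emit:
jog_arm --motion '[[[1, 0, 0, 0, 1], [1, 0, 0, 0, 2], [1, 0, 0, 0, 2]]]'

```text
time_s: 6.15
tcp_pos: [0.5177, 0.0786, 0.093]
tcp_rot: [179.9, 0.0, 99.0]
ft_force: [-0.4, -0.5, 5.3]
finger_gap: 0.0133
grip_force: 28.3
```

```bash
python3 - <<'E'
from h import *
s=manip.get_state();print(s["wrist_torque"],s["ft_force"],s["tcp_rot"])
E
```

```text
[-0.0545618   0.0375648   0.24949399] [-0.41687894 -0.49352701  5.28227981] [1.79889656e+02 1.53716585e-02 9.90281045e+01]
```

Emit:
jog_arm --motion '[[[2, 0, 0, 0, 0], [3, 0, 0, 0, 0], [4, 0, 0, 0, 0], [4, 0, 0, 0, 0], [4, 0, 0, -2, 0], [4, 0, 0, -5, 5], [4, -4, 0, -8, 10], [4, -8, 0, -8, 15], [4, -12, 0, -8, 19], [4, -12, 0, -8, 19], [4, -12, 0, -8, 19]]]'

```text
time_s: 7.25
tcp_pos: [0.5356, -0.0407, 0.172]
tcp_rot: [-180.0, -0.0, 79.9]
ft_force: [-0.6, 0.4, 0.1]
finger_gap: 0.0401
grip_force: 0.0
```

```bash
python3 - <<'E'
from h import *
T=manip.grab_frame("top");S=manip.grab_frame("scene")
cv2.imwrite("pics/top1.png",T)
A=cv2.resize(T[170:310,175:345],None,fx=4,fy=4,interpolation=cv2.INTER_CUBIC)
cv2.imwrite("pics/c3.png",A)
b=big(blue(T,(235,230,305,315)));W=onz("top",b,.088);print(cv2.minEnclosingCircle((W[:,:2]*1000).astype(np.float32)))
print(manip.get_state()["tcp_pos"],manip.get_state()["tcp_rot"])
E
```

```text
((517.564697265625, 79.30899810791016), 33.064422607421875)
[ 0.53533284 -0.03921626  0.171955  ] [-1.79940781e+02 -3.62799585e-02  8.00765268e+01]
```

View pics/c3.png

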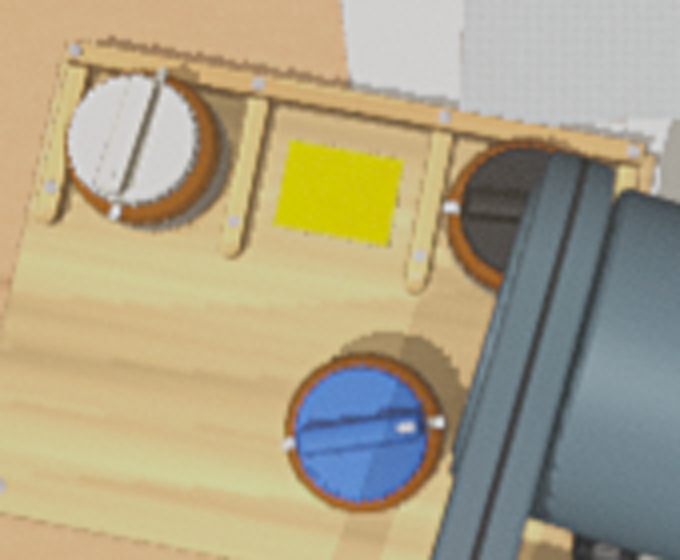

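The crop shows the blue bar now in line with the white marks, at crop (289,444) and (436,422), so the lid is home. Next I slide the jar sideways in line with the middle bay.

Emit:
jog_arm --motion '[[[4, 0, -2, 0, 0], [4, 2, -3.8, 0, 0], [4, 3.6, -3.8, 3, 0], [4, 3.6, -3.8, 7, 0], [4, 3.6, -3.8, 10, 0], [4, 3.6, -3.8, 12, 0], [4, 3.6, -3.8, 13.4, 0], [4, 3.6, -3.8, 13.4, 0], [4, 3.6, -3.8, 13.4, 0]]]'

```text
time_s: 8.25
tcp_pos: [0.5044, 0.003, 0.0384]
tcp_rot: [-180.0, -0.0, 80.1]
ft_force: [-0.9, -0.6, -0.5]
finger_gap: 0.0402
grip_force: 0.0
```

Emit:
jog_arm --motion '[[[4, 1.2, 0, 0, 0], [4, 2, 0, 0, 0], [4, 2.6, 0, 0, 0], [4, 3, 0, 0, 0], [4, 3.4, 0, 0, 0], [4, 3.8, 0, 0, 0], [4, 4.2, 0, 0, 0], [4, 4.6, 0, 0, 0], [4, 5, 0, 0, 0], [4, 5.4, 0, 0, 0], [4, 5.8, 0, 0, 0], [4, 6, 0, 0, 0]]]'

```text
time_s: 9.45
tcp_pos: [0.5154, 0.0604, 0.0388]
tcp_rot: [179.9, 0.1, 80.1]
ft_force: [-1.3, -5.6, 2.9]
finger_gap: 0.04
grip_force: 2.9
```

```bash
cat > m.py <<'E'
from h import *
T=manip.grab_frame("top");s=manip.get_state()
b=big(blue(T,(225,180,305,315)));W=(onz("top",b,.088)[:,:2]*1000).astype(np.float32);(c,r)=cv2.minEnclosingCircle(W)
c=np.array(c);d=c-[649.7,99.4]
t=np.radians(-9.8);print("c",c,r,"fit",cv2.fitEllipse(W)[0],"rack",d@[np.cos(t),np.sin(t)],d@[-np.sin(t),np.cos(t)])
print(s["tcp_pos"],s["tcp_rot"][2],s["ft_force"],s["time_s"])
E
python3 m.py
```

```text
Traceback (most recent call last):
  File "m.py", line 3, in <module>
    b=big(blue(T,(225,180,305,315)));W=(onz("top",b,.088)[:,:2]*1000).astype(np.float32);(c,r)=cv2.minEnclosingCircle(W)
  File "h.py", line 16, in big
    c=max(cv2.findContours(m.astype(np.uint8),cv2.RETR_EXTERNAL,cv2.CHAIN_APPROX_NONE)[0],key=cv2.contourArea);return c.reshape(-1,2)
ValueError: max() iterable argument is empty
```

Emit:
jog_arm --motion '[[[4, 0.4, 0, 0, 0], [4, 0.8, 0, 0, 0], [4, 1.1, 0, 0, 0], [4, 1.2, 0, 0, 0], [4, 1.2, 0, 0, 0], [4, 0.2, 0, 0, 0], [4, -2, 0, 0, 0], [4, -3, 0, -4, 0], [4, -5, 0, -9, 0], [4, -10, 0, -12, 0], [4, -14, 0, -12, 0], [4, -14, 0, -12, 0]]]'

```text
time_s: 10.7
tcp_pos: [0.4911, -0.0824, 0.1601]
tcp_rot: [179.8, 0.1, 79.7]
ft_force: [1.0, 0.9, -0.0]
finger_gap: 0.0402
grip_force: 0.0
```

```bash
python3 m.py
```

```text
c [525.26623535 120.43349457] 33.08916091918945 fit (525.5001831054688, 120.6418228149414) rack -126.19811509871485 -0.45323708026476867
[ 0.4906198  -0.0797113   0.15900609] 79.73445205292491 [ 0.75237381  0.85388823 -0.27403384] 10.75
```

Emit:
jog_arm --motion '[[[4, 0, -3, 0, -8], [4, 3, -6, 0, -16], [4, 6, -7.9, 0, -24], [4, 10, -7.9, 0, -32], [4, 14, -7.9, 0, -40], [4, 17, -7.9, 0, -48], [4, 20.3, -7.9, 0, -56], [4, 20.3, -7.9, 0, -64], [4, 20.3, -7.9, 0, -72], [4, 20.3, -7.9, 0, -80], [4, 20.3, -7.9, 0, -88], [4, 20.3, -7.9, 0, -90.4]]]'

```text
time_s: 11.95
tcp_pos: [0.4468, 0.138, 0.1574]
tcp_rot: [180.0, -0.1, 170.8]
ft_force: [0.7, -1.0, 0.3]
finger_gap: 0.0399
grip_force: 0.0
```

```bash
python3 m.py
```

```text
c [525.55743408 120.49757385] 32.79219436645508 fit (525.7447509765625, 120.58807373046875) rack -125.92207247263283 -0.3405280569529091
[0.44685667 0.13795652 0.15737499] 170.74757492383958 [ 0.49131875 -0.22109444  0.2806608 ] 12.0
```

Emit:
jog_arm --motion '[[[4, 0, -0.4, 4, 0.4], [4, 0, -0.4, 8, 0.4], [4, 0, -0.4, 10.5, 0.4], [4, 0, -0.4, 11.5, 0.4], [4, 0, -0.4, 11.9, 0.4], [4, 0, -0.4, 11.9, 0.4], [4, 0, -0.4, 11.9, 0.4]]]'

```text
time_s: 12.7
tcp_pos: [0.4484, 0.1331, 0.0404]
tcp_rot: [180.0, 0.1, 170.0]
ft_force: [0.2, -0.8, 0.3]
finger_gap: 0.0401
grip_force: 0.0
```

Emit:
jog_arm --motion '[[[4, -1.5, 0.1, 0, 0], [4, -2.5, 0.1, 0, 0], [4, -3, 0.1, 0, 0], [4, -3.5, 0.1, 0, 0], [4, -4.1, 0.1, 0, 0], [4, -4.7, 0.1, 0, 0], [4, -5.3, 0.1, 0, 0], [4, -5.9, 0.1, 0, 0], [4, -6.5, 0.1, 0, 0], [4, -7.1, 0.1, 0, 0], [4, -7.6, 0.1, 0, 0], [4, -7.6, 0.1, 0, 0]]]'

```text
time_s: 13.9
tcp_pos: [0.5213, 0.1208, 0.0392]
tcp_rot: [-180.0, -0.1, 170.0]
ft_force: [-4.2, -0.1, 3.4]
finger_gap: 0.0401
grip_force: 2.5
```

```bash
python3 - <<'E'
from h import *
S=manip.grab_frame("scene");T=manip.grab_frame("top")
A=cv2.resize(S[150:290,140:320],None,fx=2.2,fy=2.2,interpolation=cv2.INTER_CUBIC)
B=cv2.resize(T[165:305,170:350],None,fx=2.2,fy=2.2,interpolation=cv2.INTER_CUBIC)
cv2.imwrite("pics/c4.png",np.hstack([A,B]))
E
```

```text
(no output)
```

View pics/c4.png

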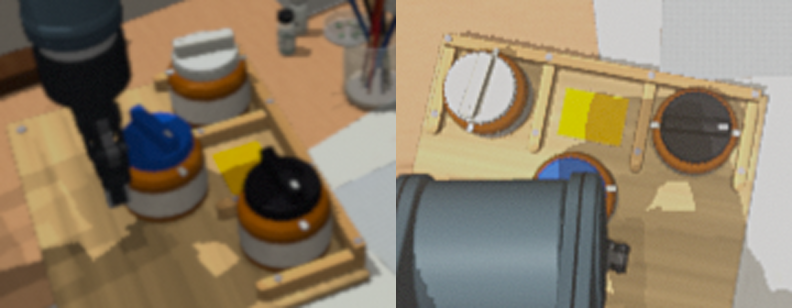

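The crop shows the jar upright, cradled by both fingers and lined up with the middle bay, with the two neighbours untouched. I keep pushing.

Emit:
jog_arm --motion '[[[4, -0.5, 0, 0, 0], [4, -1.1, 0, 0, 0], [4, -1.7, 0, 0, 0], [4, -2.3, 0, 0, 0], [4, -2.9, 0, 0, 0], [4, -3.5, 0, 0, 0], [4, -4.1, 0, 0, 0], [4, -4.7, 0, 0, 0], [4, -5.3, 0, 0, 0], [4, -5.9, 0, 0, 0], [4, -6.5, 0, 0, 0], [4, -7, 0, 0, 0]]]'

```text
time_s: 15.2
tcp_pos: [0.5902, 0.1088, 0.0392]
tcp_rot: [-180.0, -0.2, 170.0]
ft_force: [-5.7, 0.7, 3.7]
finger_gap: 0.0398
grip_force: 3.9
```

Emit:
jog_arm --motion '[[[4, -0.3, 0, 0, 0], [4, -0.5, 0, 0, 0], [4, -0.7, 0, 0, 0], [4, -0.8, 0, 0, 0], [4, -0.8, 0, 0, 0]]]'

```text
time_s: 15.7
tcp_pos: [0.598, 0.1074, 0.0391]
tcp_rot: [-180.0, -0.1, 170.0]
ft_force: [-6.2, 1.0, 3.2]
finger_gap: 0.0403
grip_force: 3.5
```

Emit:
jog_arm --motion '[[[4, -0.15, 0, 0, 0], [4, -0.3, 0, 0, 0], [4, -0.3, 0, 0, 0]]]'

```text
time_s: 16.0
tcp_pos: [0.601, 0.1069, 0.0392]
tcp_rot: [-180.0, -0.1, 170.0]
ft_force: [-5.3, 2.4, 3.8]
finger_gap: 0.04
grip_force: 3.4
```

Emit:
jog_arm --motion '[[[4, -0.1, 0, 0, 0], [4, -0.2, 0, 0, 0], [4, -0.2, 0, 0, 0]]]'

```text
time_s: 16.3
tcp_pos: [0.6028, 0.1066, 0.0392]
tcp_rot: [-180.0, -0.1, 170.0]
ft_force: [-6.1, 0.4, 3.7]
finger_gap: 0.0398
grip_force: 3.6
```

Emit:
jog_arm --motion '[[[4, -0.1, 0, 0, 0], [4, -0.15, 0, 0, 0], [4, -0.15, 0, 0, 0]]]'

```text
time_s: 16.6
tcp_pos: [0.6029, 0.1066, 0.0391]
tcp_rot: [-180.0, -0.3, 170.1]
ft_force: [-8.8, 1.9, 6.4]
finger_gap: 0.04
grip_force: 5.4
```

Emit:
jog_arm --motion '[[[4, -0.1, 0, 0, 0], [4, -0.15, 0, 0, 0], [4, -0.15, 0, 0, 0]]]'

```text
time_s: 16.9
tcp_pos: [0.603, 0.1066, 0.0391]
tcp_rot: [-180.0, -0.5, 170.1]
ft_force: [-12.8, 1.9, 9.4]
finger_gap: 0.04
grip_force: 7.3
```

The force climbs and motion has stopped, so the jar is against the rail. I back off straight, rise and check.

Emit:
jog_arm --motion '[[[4, 0.3, 0, 0, 0], [4, 1, 0, 0, 0], [4, 2.5, 0, 0, 0], [4, 5, 0, 0, 0], [4, 7, 0, -3, 0], [4, 10, 0, -8, 0], [4, 14, 0, -12, 0], [4, 18, 0, -12, 0], [4, 20, 0, -12, 0], [4, 20, 0, -12, 0], [4, 20, 0, -12, 0]]]'

```text
time_s: 18.0
tcp_pos: [0.4111, 0.1405, 0.1599]
tcp_rot: [180.0, 0.2, 170.1]
ft_force: [0.7, -0.1, -0.1]
finger_gap: 0.0399
grip_force: 0.0
```

```bash
python3 m.py; python3 - <<'E'
from h import *
S=manip.grab_frame("scene");T=manip.grab_frame("top")
A=cv2.resize(S[150:270,190:300],None,fx=3.6,fy=3.6,interpolation=cv2.INTER_CUBIC)
B=cv2.resize(T[165:285,180:290+0],None,fx=3.6,fy=3.6,interpolation=cv2.INTER_CUBIC)
B=cv2.resize(T[165:285,180:345],None,fx=2.4,fy=3.6*.6667,interpolation=cv2.INTER_CUBIC)
c=np.zeros((432,792,3),np.uint8);c[:,:396]=A;c[:B.shape[0],396:792]=B;cv2.imwrite("pics/c5.png",c)
E
```

```text
c [649.00622559  99.4835968 ] 33.33574295043945 fit (648.9784545898438, 99.54707336425781) rack -0.6978797571420661 -0.03571004681169222
[0.41154463 0.14032442 0.15967491] 170.03003594298312 [-0.36271202 -0.52790533 -0.07918198] 18.05
```

View pics/c5.png

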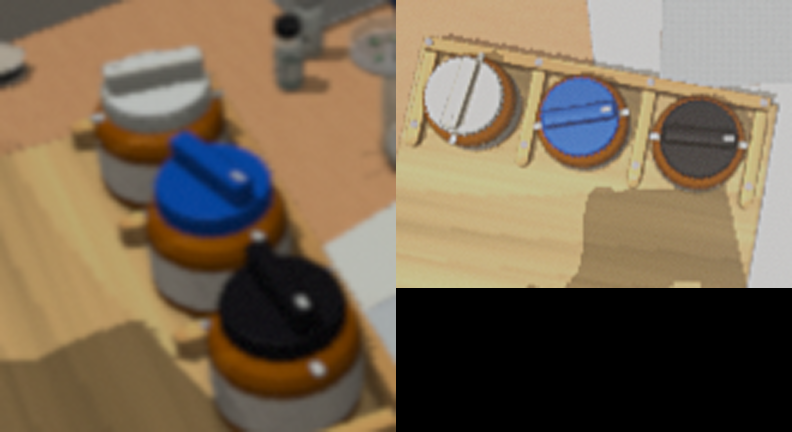

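The final view shows the blue jar upright in the middle bay, within 1 mm of the slip's centre. It is in line with the other two jars, and the bar is on its marks.

```bash
python3 -c "
from station import manip
print(manip.close_job())"
```

```text
the job is handed in; nothing more can be done
None
```

I screwed the blue lid home, then slid the jar upright against the rear rail in the middle bay, within about 1 mm of the slip's centre; the other two jars were untouched, and the job was handed in at about 18 s.

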